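# Change the cartridges in a three-lane cradle under its sprung clamp bar

## Robot

A 6-joint arm with a two-finger parallel gripper is mounted at the origin on a cart in front of the work surface, level with it; the furniture and walls round the work are solid. World frame = base frame: x ahead of the robot, y to its left, z up, the work surface at z = 0. Lengths are in mm, angles in degrees, forces in N, time in s.
With the tool pointing down it reaches from about 325 to 925 mm from the base axis. Payload 3.1 kg.
Tool frame: the origin (TCP) lies at the very end of the fingers, on their centre line; the grasp point (between the pads) lies grasp_offset behind it (grasp_offset is the distance from the TCP to the grasp point, in mm); z points along the fingers, y is the line along which they close (so a half turn about z gives the same grasp; the last joint's range is limited). The gripper opens to 85 mm and grips with 20 to 120 N. Pads are 22 mm wide; open, the fingers measure 114 mm over their backs; the gripper's body (76 mm by 85 mm) begins 54 mm behind the grasp point. The pads swing forward as they close: fully open they stand 13 mm farther back than shut.
Start: joints at [67.483, 12.427, 92.441, -0, 75.132, -6.429], TCP at [173.184, 600.539, 231.3] pointing down, gripper open.
Joint ranges: [-157.48, 157.48], [-44.54, 120.13], [17.64, 146.25], [-64.5, 244.5], [7.68, 150.69], [-147.95, 147.95]. Speed limits (degrees/s): [159.86, 159.86, 180, 180, 180, 180].

## Interface

Orientations are given as [roll, pitch, yaw] about the fixed x, y, z axes, in that order (R = Rz(yaw) Ry(pitch) Rx(roll)).
In Python, from station import * gives the robot as it stands. Calls block until the motion is done:
- goto(position, orientation): joint-space move of the TCP to a pose.
- move_l(position, attitude=None, speed=150): straight line of the TCP; attitude=None keeps the orientation; speed is the mean speed in mm/s.
- move_j(angles): joint-space move.
- grip(opening, squeeze=None): finger opening in mm; squeeze is the grip in N (None keeps the last); returns when the fingers have stopped.
- wait(seconds).
- solve_ik(position, orientation): joint angles nearest the present ones, or None.
- get_obs(): the state.
- get_image(name): name is "scene" or "top" or "wrist"; returns the picture (480x640x3 uint8, red, green, blue); there is no depth.
- get_calibration(name): a dict with "fx", "fy", "cx", "cy" (pixels), "R" (3x3) and "t" (3): a world point X has camera coordinates R X + t; the wrist camera has in their place "mount" (4x4, takes a point from camera to tool coordinates, whose origin is the TCP and whose axes are the flange's). Camera axes: x right, y down, z forward; pixel columns grow to the right and rows downward; lengths in mm; the calibration is good to about 2 mm. A picture is of the moment at which its call begins: read the wrist's pose just before it. get_calibration takes no time and is no camera call.
A pose or a line that the arm cannot do raises Unreachable and nothing moves.
- sign_off(): hands the job in; it is judged then, once.
Trained networks look in the newest picture that a camera, given by its name, has taken for a name from the list of things; names that differ only in an ending like _2 or _b are one class to them, and where a whole thing is asked for, a point or a joint stands for the part that bears it (a point fixed in the world has none). Each returns a list of dicts, best first, with "score" (0 to 1); they miss things now and then, are a little off and sometimes report something else, mostly with a low value. They report only what shows in the picture. A call takes as long as a camera call. They do not tell look-alikes from the thing itself.
- spot_in(name, camera): "extent" ([centre column, centre row, width, height] in pixels, round what is visible of it).
- regions_of(name, camera): "region" (480x640 bool, what is visible of it) and "extent" ([centre column, centre row, width, height] in pixels, round what is visible of it).
The state is a dict: "t": time; "joint_pos": joint angles; "qvel": joint speeds; "effort": joint torques, N m; "tcp_pos": TCP position; "ee_rot": TCP orientation; "wrist_force": force on the tool from outside, world axes, zero at the start; "moment": the same for the moment, N m; "grip_width": finger opening in mm; "grip_force": force on a finger pad.
Only numpy, scipy, OpenCV 4.12 (cv2) and the standard library are available. Lean on these libraries where they do the work, as an engineer would, in place of code of your own. Each camera call takes 0.05 s, during which the arm holds its last target. There are 200 camera calls.

## Task

First stand the stamp that is in the clamp bar's way upright on the bench, clear of the cradle and of the bar's sweep; then lift the cradle's sprung clamp bar, turn it fully aside and move every spent cartridge (plunger pushed in) to the black tray. Lay every fresh cartridge (plunger drawn out) in a lane of its own, seated in both V-supports with its nozzle pointing away from the robot; only then turn the bar back over them and let it down to clamp them. Leave the USB stick and the round tin where they are.

Things in the scene. Friction and masses are not known exactly. Their poses are not given: they have to be found in the camera images.
- cradle: Fixed cradle on a 6 mm aluminium plate. Origin on the bench under the middle lane; x runs along the lanes, away from the robot, y to the left. Three parallel lanes at y = +48, 0, -48 mm, each with 90-degree V notches in two 8 mm thick dark comb plates at x = +26 and -26 mm (44 mm free between them for fingers; tooth tops 40 mm above the bench). The clamp's upright shaft stands at y = +114 mm.
- lane_1 (a point): A point on the cradle, its axes parallel to the cradle's: where the centre of a cartridge barrel comes to lie in the left lane, nearest the shaft (32 mm above the bench; the barrel's ends with the caps overhang the combs by about 5 mm play).
- lane_2 (a point): A point on the cradle, its axes parallel to the cradle's: where the centre of a cartridge barrel comes to lie in the middle lane (32 mm above the bench).
- lane_3 (a point): A point on the cradle, its axes parallel to the cradle's: where the centre of a cartridge barrel comes to lie in the right lane (32 mm above the bench).
- bar_rest (a point): Point on the upper face (6 mm above the bench) of the cradle's front tongue, where the stamp stands at the start. The turned-aside bar swings 54 to 70 mm above the bench over here, so that a stamp here blocks it; the sector it sweeps, 175 mm about the shaft, must be clear of tall things.
- bar_grip (a point): Centre of the clamp bar's section right over its turning axis, 49.5 mm above the bench plus the value of bar_lift; the place to pinch it. The bar is aluminium, 14 mm wide, 16 mm high (8 mm above and below this point), free on both sides. The point's -y axis runs along the bar to its far end.
- bar_tip (a point): Point on the bar's middle line near its far end, 174 mm from the turning axis. (The room is solid: a monitor stands at x > 0.6 m behind the cradle, and a 0.23 m high rack at x > 0.55 m, y 0.0 to 0.2 m, between the cradle and the fresh cartridges: carry things across in front of them, at x below about 0.45 m.)
- bar_lift (a joint): Height of the bar, m: 0 lowest, 0.0015 resting on cartridges, 0.020 highest. A spring (4 N, rising to 6 N) pulls it down. Below 0.013 a key beside a cam block stops it from turning; lifted above that (0.017 is good) it turns freely, and once turned more than about 0.3 rad aside it can be let down and rests on the cam at 0.013, at least 5 mm clear of cartridges. Turned back to 0 and let go, it springs down.
- bar_swing (a joint): Turn of the bar about the upright shaft, rad: 0 across all three lanes (clamping), growing clockwise seen from above as the bar turns toward the robot, stop at 1.45; fully aside means beyond about 1.2. Light friction; stays where it is left.
- scrap_tray: Fixed black tray right of the cradle, 150 (x) by 130 (y) mm, walls 4 mm thick and 20 mm high, floor 4 mm thick. Origin under its centre.
- stamp: Loose hand stamp, 27 x 46 x 65 mm, dark foot (22 x 46 x 14 mm) with a wooden grip above: neck 16 mm thick, round head 26 mm across from 40 to 65 mm above its underside. Origin at the centre of the underside, z up. At the start on the cradle's tongue.
- usb_dongle: Bystander: small black USB stick on the bench, 18 x 54 x 9 mm, in front of the tray. To be left where it is.
- probe_tin: Bystander: round white tin, 60 mm dia., 22 mm high, behind the cradle. To be left where it is.
- fresh_1: A FRESH cartridge lying on the bench: smooth round barrel 22 mm dia., 70 mm long between two square end caps (26 x 26 mm, each 10 mm long, so it does not roll), short cone nozzle at +x, thin plunger drawn OUT 25 mm at -x. 129 mm overall, 60 g. Origin on the axis in the middle of the barrel (13 mm above the bench when lying), x along the axis to the nozzle. May be absent.
- fresh_1_nozzle (a point): Point on the axis of fresh_1 in its nozzle, 55 mm from the cartridge's origin.
- fresh_2: A FRESH cartridge lying on the bench: smooth round barrel 22 mm dia., 70 mm long between two square end caps (26 x 26 mm, each 10 mm long, so it does not roll), short cone nozzle at +x, thin plunger drawn OUT 25 mm at -x. 129 mm overall, 60 g. Origin on the axis in the middle of the barrel (13 mm above the bench when lying), x along the axis to the nozzle. May be absent.
- fresh_2_nozzle (a point): Point on the axis of fresh_2 in its nozzle, 55 mm from the cartridge's origin.
- fresh_3: A FRESH cartridge lying on the bench: smooth round barrel 22 mm dia., 70 mm long between two square end caps (26 x 26 mm, each 10 mm long, so it does not roll), short cone nozzle at +x, thin plunger drawn OUT 25 mm at -x. 129 mm overall, 60 g. Origin on the axis in the middle of the barrel (13 mm above the bench when lying), x along the axis to the nozzle. May be absent.
- fresh_3_nozzle (a point): Point on the axis of fresh_3 in its nozzle, 55 mm from the cartridge's origin.
- spent_1: A SPENT cartridge, at the start in a lane of the cradle under the bar: same body as a fresh one (barrel 22 mm dia., 70 mm long, square caps 26 x 26 mm, origin mid-barrel on the axis, x to the nozzle), but with the plunger pushed IN: only a 3 mm disc close to the end cap. 109 mm overall. May be absent.
- spent_2: A SPENT cartridge, at the start in a lane of the cradle under the bar: same body as a fresh one (barrel 22 mm dia., 70 mm long, square caps 26 x 26 mm, origin mid-barrel on the axis, x to the nozzle), but with the plunger pushed IN: only a 3 mm disc close to the end cap. 109 mm overall. May be absent.
- spent_3: A SPENT cartridge, at the start in a lane of the cradle under the bar: same body as a fresh one (barrel 22 mm dia., 70 mm long, square caps 26 x 26 mm, origin mid-barrel on the axis, x to the nozzle), but with the plunger pushed IN: only a 3 mm disc close to the end cap. 109 mm overall. May be absent.
Things that resemble listed ones, but are neither listed nor needed, are in the scene too. There is more than one size of the stamp; the one meant has the size given above.

How it is judged (in metres and radians):
On the way, in this order (a step that is already met when the one before it is completed fails the run):
1. the stamp stands released on the bench, clear of the bar's way (height (world z) of stamp below 0.005 m and angle between stamp's own z axis and vertical below 0.15 rad and horizontal distance between stamp and bar_rest above 0.06 m and linear speed of stamp below 0.03 m/s and contact force between stamp and cradle below 0.05 N and contact force between stamp and the fingers below 0.05 N), for 0.2 s.
2. the clamp bar has been lifted and turned fully aside (value of joint bar_swing above 1.15 rad and value of joint bar_lift above 0.01 m), for 0.3 s.
3. with the bar still aside, all spent cartridges are in the tray and all fresh ones lie in lanes (all of step 2 and x of spent_1 in the frame of scrap_tray between -0.06 and 0.06 m and y of spent_1 in the frame of scrap_tray between -0.06 and 0.06 m and z of each of spent_1, spent_2, spent_3 in the frame of scrap_tray below 0.04 m and linear speed of each of spent_1, spent_2, spent_3, fresh_1, fresh_2, fresh_3 below 0.03 m/s and x of spent_2 in the frame of scrap_tray between -0.06 and 0.06 m and y of spent_2 in the frame of scrap_tray between -0.06 and 0.06 m and x of spent_3 in the frame of scrap_tray between -0.06 and 0.06 m and y of spent_3 in the frame of scrap_tray between -0.06 and 0.06 m and ((x of fresh_1 in the frame of lane_1 between -0.009 and 0.009 m and y of fresh_1 in the frame of lane_1 between -0.004 and 0.004 m and z of fresh_1 in the frame of lane_1 between -0.004 and 0.004 m) or (x of fresh_1 in the frame of lane_2 between -0.009 and 0.009 m and y of fresh_1 in the frame of lane_2 between -0.004 and 0.004 m and z of fresh_1 in the frame of lane_2 between -0.004 and 0.004 m) or (x of fresh_1 in the frame of lane_3 between -0.009 and 0.009 m and y of fresh_1 in the frame of lane_3 between -0.004 and 0.004 m and z of fresh_1 in the frame of lane_3 between -0.004 and 0.004 m)) and angle between the x axis of each of fresh_1, fresh_2, fresh_3 and the x axis of cradle, either way round below 0.1 rad and x of each of fresh_1_nozzle, fresh_2_nozzle, fresh_3_nozzle in the frame of cradle above 0.03 m and ((x of fresh_2 in the frame of lane_1 between -0.009 and 0.009 m and y of fresh_2 in the frame of lane_1 between -0.004 and 0.004 m and z of fresh_2 in the frame of lane_1 between -0.004 and 0.004 m) or (x of fresh_2 in the frame of lane_2 between -0.009 and 0.009 m and y of fresh_2 in the frame of lane_2 between -0.004 and 0.004 m and z of fresh_2 in the frame of lane_2 between -0.004 and 0.004 m) or (x of fresh_2 in the frame of lane_3 between -0.009 and 0.009 m and y of fresh_2 in the frame of lane_3 between -0.004 and 0.004 m and z of fresh_2 in the frame of lane_3 between -0.004 and 0.004 m)) and ((x of fresh_3 in the frame of lane_1 between -0.009 and 0.009 m and y of fresh_3 in the frame of lane_1 between -0.004 and 0.004 m and z of fresh_3 in the frame of lane_1 between -0.004 and 0.004 m) or (x of fresh_3 in the frame of lane_2 between -0.009 and 0.009 m and y of fresh_3 in the frame of lane_2 between -0.004 and 0.004 m and z of fresh_3 in the frame of lane_2 between -0.004 and 0.004 m) or (x of fresh_3 in the frame of lane_3 between -0.009 and 0.009 m and y of fresh_3 in the frame of lane_3 between -0.004 and 0.004 m and z of fresh_3 in the frame of lane_3 between -0.004 and 0.004 m))), for 0.2 s.
At the end, for the whole second after the job is handed in: The bar is back across the lanes (within 0.12 rad) and down (under 4.5 mm); each fresh cartridge lies in a lane within 4 mm (9 mm lengthwise), nozzle away from the robot; each spent one lies in the tray; the stamp stands upright on the bench off the cradle; all released, at rest (all of step 1 and value of joint bar_swing below 0.12 rad and value of joint bar_lift below 0.0045 m and velocity of joint bar_lift below 0.01 m/s and x of spent_1 in the frame of scrap_tray between -0.06 and 0.06 m and y of spent_1 in the frame of scrap_tray between -0.06 and 0.06 m and z of each of spent_1, spent_2, spent_3 in the frame of scrap_tray below 0.04 m and linear speed of each of spent_1, spent_2, spent_3, fresh_1, fresh_2, fresh_3 below 0.03 m/s and x of spent_2 in the frame of scrap_tray between -0.06 and 0.06 m and y of spent_2 in the frame of scrap_tray between -0.06 and 0.06 m and x of spent_3 in the frame of scrap_tray between -0.06 and 0.06 m and y of spent_3 in the frame of scrap_tray between -0.06 and 0.06 m and ((x of fresh_1 in the frame of lane_1 between -0.009 and 0.009 m and y of fresh_1 in the frame of lane_1 between -0.004 and 0.004 m and z of fresh_1 in the frame of lane_1 between -0.004 and 0.004 m) or (x of fresh_1 in the frame of lane_2 between -0.009 and 0.009 m and y of fresh_1 in the frame of lane_2 between -0.004 and 0.004 m and z of fresh_1 in the frame of lane_2 between -0.004 and 0.004 m) or (x of fresh_1 in the frame of lane_3 between -0.009 and 0.009 m and y of fresh_1 in the frame of lane_3 between -0.004 and 0.004 m and z of fresh_1 in the frame of lane_3 between -0.004 and 0.004 m)) and angle between the x axis of each of fresh_1, fresh_2, fresh_3 and the x axis of cradle, either way round below 0.1 rad and x of each of fresh_1_nozzle, fresh_2_nozzle, fresh_3_nozzle in the frame of cradle above 0.03 m and ((x of fresh_2 in the frame of lane_1 between -0.009 and 0.009 m and y of fresh_2 in the frame of lane_1 between -0.004 and 0.004 m and z of fresh_2 in the frame of lane_1 between -0.004 and 0.004 m) or (x of fresh_2 in the frame of lane_2 between -0.009 and 0.009 m and y of fresh_2 in the frame of lane_2 between -0.004 and 0.004 m and z of fresh_2 in the frame of lane_2 between -0.004 and 0.004 m) or (x of fresh_2 in the frame of lane_3 between -0.009 and 0.009 m and y of fresh_2 in the frame of lane_3 between -0.004 and 0.004 m and z of fresh_2 in the frame of lane_3 between -0.004 and 0.004 m)) and ((x of fresh_3 in the frame of lane_1 between -0.009 and 0.009 m and y of fresh_3 in the frame of lane_1 between -0.004 and 0.004 m and z of fresh_3 in the frame of lane_1 between -0.004 and 0.004 m) or (x of fresh_3 in the frame of lane_2 between -0.009 and 0.009 m and y of fresh_3 in the frame of lane_2 between -0.004 and 0.004 m and z of fresh_3 in the frame of lane_2 between -0.004 and 0.004 m) or (x of fresh_3 in the frame of lane_3 between -0.009 and 0.009 m and y of fresh_3 in the frame of lane_3 between -0.004 and 0.004 m and z of fresh_3 in the frame of lane_3 between -0.004 and 0.004 m))); the robot touches nothing.
It fails at once if the USB stick or the tin is pushed away (over 3 cm) (distance of any of usb_dongle, probe_tin from where it was at the start of the episode above 0.03 m).
Of spent_1, spent_2, spent_3 only 1 to 2 are there at a start; the rules pass over those that are not, and their reading is None.
Of fresh_1, fresh_2, fresh_3 only 2 to 3 are there at a start; the rules pass over those that are not, and their reading is None.
At some moment in a run one of fresh_1, fresh_2, fresh_3 may be knocked a few centimetres aside while the robot is not near it.
It also fails if it takes over 210 s, if anything falls off the work surface, if the arm or the gripper's body presses on something with over 40 N, if the wrist force passes 120 N, or if a joint passes its speed limit or range.

## Working session

There is one attempt and no reset: what is moved stays moved. The work goes in short steps, each a Python script; the robot and the scene stay as the last script left them, time stands still between calls to the robot, and variables do not carry over. Pictures are saved under pics/ and viewed, at most 14 in all, crops included, and the job is handed in when it is done.

```bash
ls; mkdir -p pics; python3 - <<'E'
from station import *
import cv2, numpy as np
for c in ("scene","top","wrist"):
    im=get_image(c); cv2.imwrite(f"pics/{c}0.png",im[:,:,::-1]); k=get_calibration(c)
    print(c,k)
o=get_obs(); print({k:o[k] for k in ("t","tcp_pos","ee_rot","grip_width","wrist_force")})
try: print(grasp_offset)
except Exception as e: print(e)
for n in ("fresh_1","spent_1","stamp","cradle","scrap_tray","usb_dongle","probe_tin","bar_tip"):
    print(n,[(round(d["score"],2),np.round(d["extent"]).tolist()) for d in spot_in(n,"top")])
E
```

```text
pics
scene {'fx': 494.1852998830447, 'fy': 494.1852998830447, 'cx': 325.9519758659291, 'cy': 242.00974706493173, 'R': array([[ 5.27740638e-01, -8.49405395e-01, -5.42355762e-04],
       [-5.36344004e-01, -3.32738472e-01, -7.75641811e-01],
       [ 6.58653876e-01,  4.09628593e-01, -6.31173104e-01]]), 't': array([-264.57389466,  324.71679813, 1186.79634773])}
top {'fx': 610.8873217425977, 'fy': 610.8873217425977, 'cx': 310.89620440496907, 'cy': 246.25255488908365, 'R': array([[-0.01106854, -0.99974144, -0.01986291],
       [-0.99749469,  0.0124273 , -0.06964129],
       [ 0.06987013,  0.01904232, -0.99737433]]), 't': array([  32.06848624,  504.34030447, 1632.79125731])}
wrist {'fx': 337.717694030169, 'fy': 337.717694030169, 'cx': 317.97344380788195, 'cy': 234.60285001997073, 'mount': array([[-6.56060235e-05, -9.54404609e-01, -2.98516061e-01,
         7.72893614e+01],
       [ 9.99999975e-01,  1.51009704e-06, -2.24601870e-04,
        -3.57937815e-01],
       [ 2.14811848e-04, -2.98516068e-01,  9.54404585e-01,
        -1.42936577e+02],
       [ 0.00000000e+00,  0.00000000e+00,  0.00000000e+00,
         1.00000000e+00]])}
{'t': 0.15, 'tcp_pos': array([172.90676991, 599.95187426, 230.24659106]), 'ee_rot': array([-1.79893030e+02, -1.48042923e-02,  1.63912204e+02]), 'grip_width': 85.38197603488025, 'wrist_force': array([-1.32012262, -0.14291546,  0.19855893])}
18.700000000000003
fresh_1 [(0.92, [200.0, 282.0, 15.0, 46.0]), (0.78, [248.0, 268.0, 12.0, 48.0])]
spent_1 [(0.65, [419.0, 231.0, 21.0, 35.0])]
stamp [(0.74, [311.0, 263.0, 22.0, 22.0]), (0.61, [398.0, 264.0, 15.0, 6.0])]
cradle [(0.64, [407.0, 248.0, 92.0, 65.0]), (0.19, [248.0, 269.0, 11.0, 44.0])]
scrap_tray []
usb_dongle [(0.57, [468.0, 288.0, 18.0, 19.0]), (0.48, [404.0, 234.0, 76.0, 21.0]), (0.47, [409.0, 246.0, 90.0, 67.0])]
probe_tin [(0.56, [454.0, 197.0, 24.0, 26.0])]
bar_tip [(0.62, [405.0, 235.0, 80.0, 13.0]), (0.58, [410.0, 248.0, 84.0, 63.0])]
```

```bash
python3 - <<'E'
import cv2
im=cv2.imread("pics/top0.png")[170:330,170:500]
cv2.imwrite("pics/topc.png",cv2.resize(im,None,fx=2.42,fy=2.42,interpolation=cv2.INTER_CUBIC))
E
```

```text
(no output)
```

View pics/topc.png

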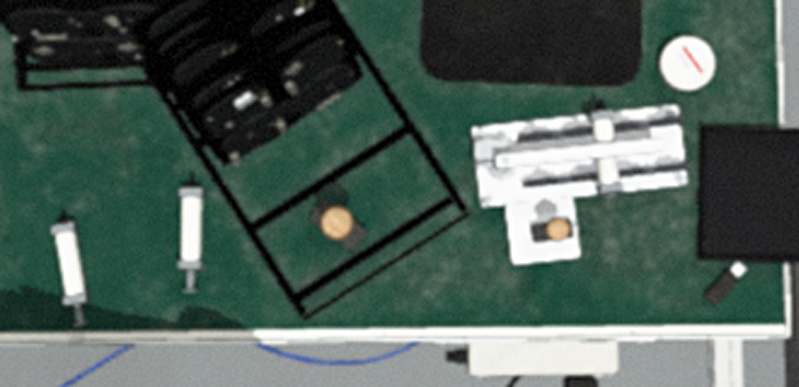

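View pics/scene0.png

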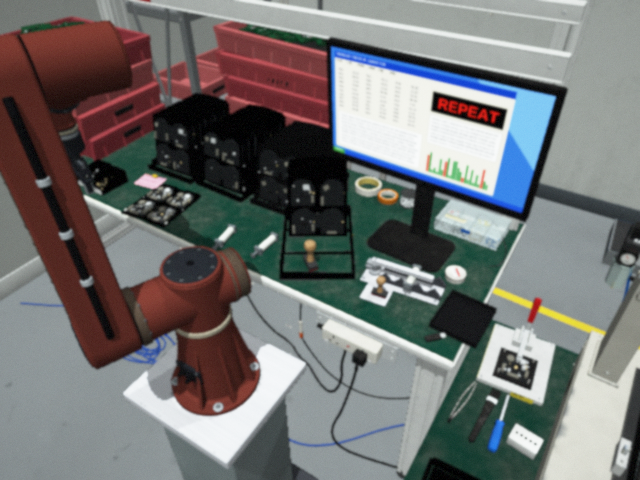

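The top view shows two fresh cartridges at crop (70,265) and (190,235), the tongue stamp at (552,230), a look-alike stamp at (335,222), and one spent cartridge mid-cradle at (605,150). Now I'll take wrist views.

```bash
cat > h.py <<'E'
from station import *
import cv2, numpy as np
from scipy.spatial.transform import Rotation as Ro
def cam(c):
    k=get_calibration(c)
    if c!="wrist": return k,k["R"].T,-k["R"].T@k["t"]
    o=get_obs(); T=np.eye(4); T[:3,:3]=Ro.from_euler("xyz",o["ee_rot"],degrees=True).as_matrix(); T[:3,3]=o["tcp_pos"]
    M=T@k["mount"]; return k,M[:3,:3],M[:3,3]
def p2w(uv,z,C):
    k,R,p=C; uv=np.atleast_2d(uv).astype(float)
    d=np.c_[(uv[:,0]-k["cx"])/k["fx"],(uv[:,1]-k["cy"])/k["fy"],np.ones(len(uv))]@R.T
    return p+d*((z-p[2])/d[:,2])[:,None]
def w2p(X,C):
    k,R,p=C; c=(np.atleast_2d(X)-p)@R
    return np.c_[k["fx"]*c[:,0]/c[:,2]+k["cx"],k["fy"]*c[:,1]/c[:,2]+k["cy"]]
def shot(name):
    C=cam("wrist"); im=get_image("wrist")
    if name: cv2.imwrite(f"pics/{name}.png",im[:,:,::-1])
    return C
def down(yaw): return [180,0,yaw]
E
cat > a.py <<'E'
from h import *
C=cam("top")
for n,uv,z in [("fresh a",(200,282),13),("fresh b",(248,268),13),("stamp",(401,265),71),("spent",(419.5,232),32),("tin",(454,197),22),("usb",(468,288),5),("shaftend",(170+490/2.42,170+160/2.42),50),("look",(309,262),65),("tray TL",(170+698/2.42,170+125/2.42),20),("tray BL",(170+698/2.42,170+260/2.42),20)]:
    print(n,p2w(uv,z,C)[0].round())
goto([140,400,260],down(90))
C=shot(None)
p=[380,-40]
goto([p[0]+85,p[1]-25,300],down(0))
wait(.3)
C=shot("w1"); np.save("C1.npy",np.c_[C[1],C[2]])
for n in ("spent_1","fresh_1","stamp","cradle","bar_tip","scrap_tray"):
    print(n,[(round(d["score"],2),np.round(d["extent"]).tolist()) for d in spot_in(n,"wrist")])
print(get_obs()["t"],get_obs()["tcp_pos"])
E
python3 a.py
```

```text
fresh a [412. 328.  13.]
fresh b [448. 197.  13.]
stamp [ 449. -209.   71.]
spent [ 538. -265.   32.]
tin [ 633. -362.   22.]
usb [ 387. -396.    5.]
shaftend [ 527. -138.   50.]
look [460.  31.  65.]
tray TL [ 566. -372.   20.]
tray BL [ 416. -368.   20.]
spent_1 [(0.94, [492.0, 129.0, 39.0, 100.0])]
fresh_1 [(0.83, [24.0, 228.0, 47.0, 95.0]), (0.6, [114.0, 203.0, 36.0, 99.0]), (0.52, [460.0, 139.0, 196.0, 31.0])]
stamp [(0.86, [244.0, 200.0, 52.0, 50.0]), (0.63, [431.0, 210.0, 44.0, 26.0])]
cradle [(0.76, [464.0, 158.0, 205.0, 139.0])]
bar_tip [(0.8, [461.0, 138.0, 190.0, 29.0])]
scrap_tray [(0.7, [590.0, 174.0, 93.0, 128.0])]
4.3833 [464.98907632 -65.00190487 299.99172547]
```

View pics/w1.png

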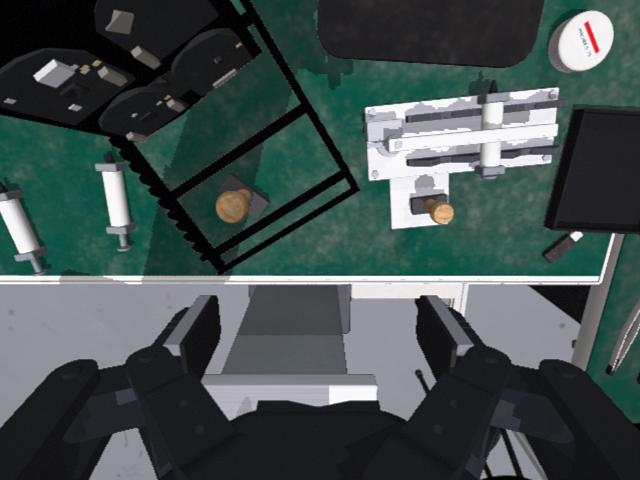

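The wrist view shows the cradle at (464,158), stamp head at (441,212), a single spent cartridge in the middle lane at (492,129), and two fresh on the left. I'll take a closer look at the cradle.

```bash
cat > a.py <<'E'
from h import *
goto([475,-240,230],down(0)); wait(.3)
C=shot("w2"); np.savez("C2.npz",R=C[1],p=C[2])
for n in ("spent_1","stamp","cradle","bar_tip"):
    print(n,[(round(d["score"],2),np.round(d["extent"]).tolist()) for d in spot_in(n,"wrist")])
E
python3 a.py
```

```text
spent_1 [(0.86, [345.0, 140.0, 36.0, 118.0])]
stamp [(0.96, [289.0, 234.0, 46.0, 36.0]), (0.9, [56.0, 223.0, 109.0, 67.0]), (0.55, [307.0, 153.0, 208.0, 37.0]), (0.38, [317.0, 171.0, 238.0, 158.0])]
cradle [(0.55, [317.0, 171.0, 239.0, 159.0])]
bar_tip [(0.87, [309.0, 152.0, 208.0, 34.0])]
```

View pics/w2.png

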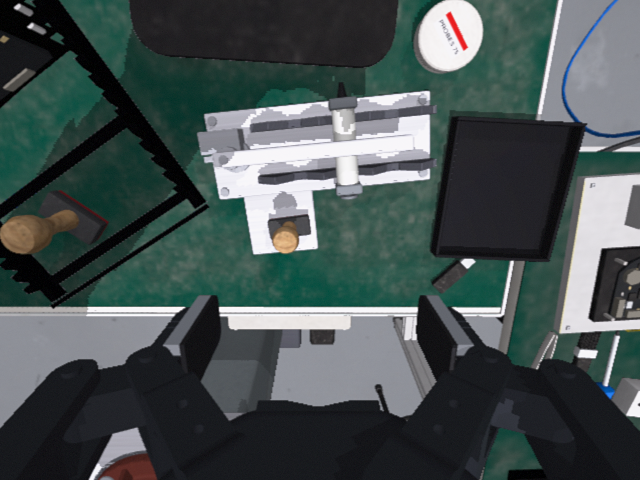

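```bash
python3 - <<'E'
import cv2
im=cv2.imread("pics/w2.png")[80:270,190:450]
cv2.imwrite("pics/w2c.png",cv2.resize(im,None,fx=3,fy=3,interpolation=cv2.INTER_CUBIC))
E
```

```text
(no output)
```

View pics/w2c.png

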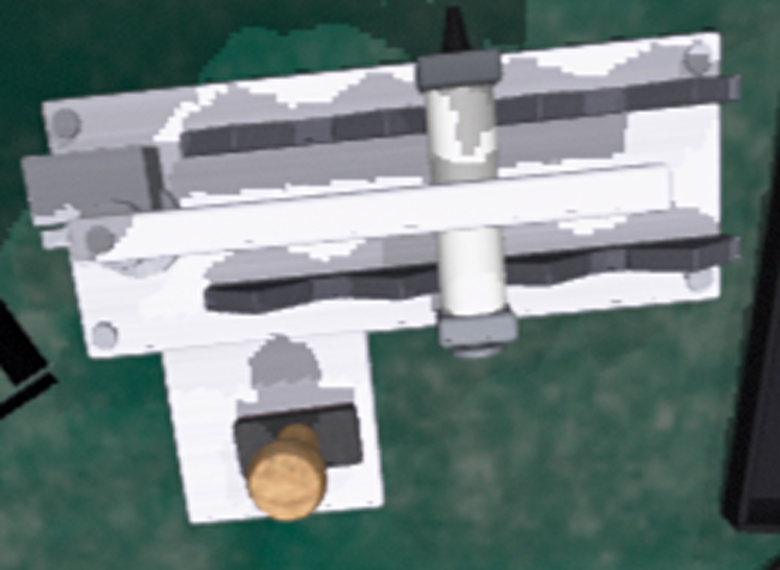

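```bash
cat > a.py <<'E'
from h import *
from scipy.optimize import least_squares
d=np.load("C2.npz"); C=(get_calibration("wrist"),d["R"],d["p"])
f=lambda u,v:(u/3+190,v/3+80)
# (pixel, cradle xyz, weights along cradle x,y)
obs=[((98,240),(0,114,59),1,1),((670,187),(0,-60,59),1,0),
 ((472.5,300),(-30,0,32),0,1),((460.5,130),(25,0,32),0,1),((461,115.5),(26,0,38),1,1),((473.5,273),(-26,0,38),1,1)]
W=[p2w(f(*o[0]),o[1][2],C)[0] for o in obs]
def res(q):
    c,s=np.cos(q[2]),np.sin(q[2]);r=[]
    for o,w in zip(obs,W):
        dx,dy=w[0]-q[0],w[1]-q[1]; l=(c*dx+s*dy,-s*dx+c*dy)
        r+=[(l[0]-o[1][0])*o[2],(l[1]-o[1][1])*o[3]]
    return np.array(r)
s=least_squares(res,[530,-255,.1]); print(s.x,np.degrees(s.x[2])); print(res(s.x).reshape(-1,2).round(1))
np.save("cradle.npy",s.x)
q=s.x;c,sn=np.cos(q[2]),np.sin(q[2])
tl=lambda w:(c*(w[0]-q[0])+sn*(w[1]-q[1]),-sn*(w[0]-q[0])+c*(w[1]-q[1]))
h=p2w(f(288,479),71,C)[0]; print("head",h,tl(h))
ft=p2w([f(236,420),f(355,403),f(361,462)],20,C); print("foot",ft.round(1),"mid",(ft[0]+ft[2])/2,tl((ft[0]+ft[2])/2), "yaw",np.degrees(np.arctan2(*(ft[0]-ft[1])[1::-1]))-90)
tr=p2w([(452,117),(584,123),(432,255),(549,261)],20,C); print("tray",tr.round(),tr.mean(0))
print("spent caps",[tl(p2w(f(*u),z,C)[0]) for u,z in [((458,55),45),((478,318),45)]])
print("usb",p2w((453,275),8,C))
E
python3 a.py
```

```text
[ 5.35204644e+02 -2.65860804e+02  9.58663020e-02] 5.492734502905135
[[-0.5  0.3]
 [-1.2  0. ]
 [-0.  -0. ]
 [-0.   0.1]
 [-0.6  0.1]
 [ 2.3 -0.5]]
head [ 451.23121603 -209.14194401   71.        ] (np.float64(-78.1587481795674), np.float64(64.49632306147618))
foot [[ 456.9 -186.    20. ]
 [ 463.3 -229.    20. ]
 [ 441.1 -231.    20. ]] mid [ 448.9730174  -208.48065621   20.        ] (np.float64(-80.3432797794097), np.float64(65.37072816700385)) yaw 8.437002219243922
tray [[ 563. -372.   20.]
 [ 557. -504.   20.]
 [ 417. -367.   20.]
 [ 410. -500.   20.]] [ 486.54074244 -435.65928269   20.        ]
spent caps [(np.float64(42.59173563242916), np.float64(0.28951850669679846)), (np.float64(-37.479678329196894), np.float64(-0.4360786654422055))]
usb [[ 386.99315092 -398.73668165    8.        ]]
```

```bash
cat > a.py <<'E'
from h import *
k=get_calibration("wrist")
d=np.load("C2.npz"); C2=(k,d["R"],d["p"]); m=np.load("C1.npy"); C1=(k,m[:,:3],m[:,3])
for z in (0,50,100,150,200): print(z,p2w((357,188),z,C1)[0].round(),p2w((205,207),z,C2)[0].round())
Y=6
grip(60,30)
goto([450,-209,120],down(Y)); move_l([450,-209,42],speed=80)
g=grip(15,30); print(g,get_obs()["grip_width"],get_obs()["grip_force"])
move_l([450,-209,130]); print(get_obs()["grip_width"])
move_l([405,-100,130]); move_l([405,-100,50]); move_l([405,-100,36.3],speed=25)
print(get_obs()["wrist_force"])
grip(50); move_l([405,-100,140])
goto([475,-200,230],down(0)); wait(.2)
C=shot("w3"); np.savez("C3.npz",R=C[1],p=C[2])
print([(round(d["score"],2),np.round(d["extent"]).tolist()) for d in spot_in("stamp","wrist")])
print(w2p([[405,-100,65],[405,-100,0]],C), get_obs()["t"])
E
python3 a.py
```

```text
0 [ 466. -116.    0.] [ 467. -112.    0.]
50 [ 474. -110.   50.] [ 478. -129.   50.]
100 [ 483. -104.  100.] [ 489. -146.  100.]
150 [491. -99. 150.] [ 500. -163.  150.]
200 [500. -93. 200.] [ 512. -180.  200.]
False 24.137052807529862 29.323593713343143
23.954045160311438
[-0.61869434  1.89358643  4.99088143]
[(0.67, [94.0, 222.0, 100.0, 68.0]), (0.66, [353.0, 148.0, 217.0, 38.0]), (0.63, [230.0, 272.0, 47.0, 36.0])]
[[219.19401509 279.86840575]
 [234.74053107 256.08681838]] 13.3917
```

View pics/w3.png

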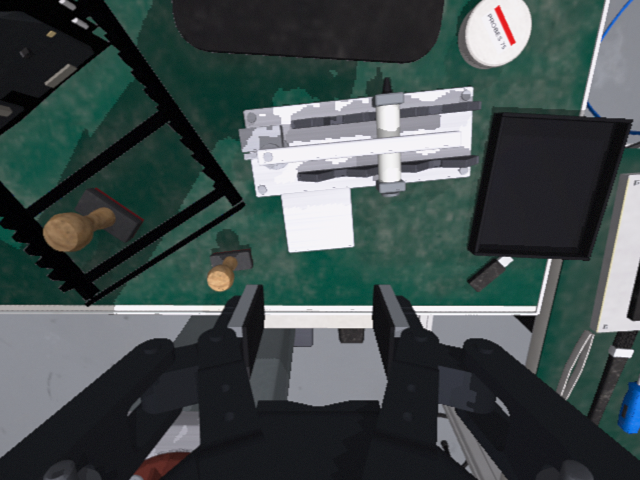

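The stamp stands at (230,270), clear of the tongue. Before pinching the bar I need the height of the cam block next to the shaft, so I'll take a stereo pair.

```bash
cat > a.py <<'E'
from h import *
import pickle
out=[];Cs=[]
for y in (-100,-210):
    goto([460,y,180],down(0)); wait(.3)
    C=cam("wrist"); im=get_image("wrist")[:,:,::-1]
    u,v=w2p([[530,-152,40]],C)[0].round().astype(int); o=(u-65,v-60)
    out.append(cv2.resize(im[o[1]:o[1]+130,o[0]:o[0]+130],None,fx=3,fy=3,interpolation=cv2.INTER_CUBIC)); Cs.append((o,C))
pickle.dump(Cs,open("Cs.pkl","wb")); cv2.imwrite("pics/st.png",np.hstack(out))
E
python3 a.py
```

```text
(no output)
```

View pics/st.png

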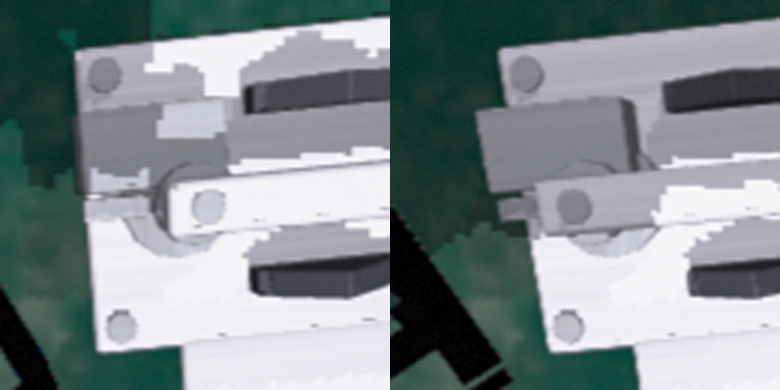

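```bash
cat > a.py <<'E'
from h import *
import pickle
(o1,A),(o2,B)=pickle.load(open("Cs.pkl","rb")); q=np.load("cradle.npy")
c,s=np.cos(q[2]),np.sin(q[2])
for n,a,b in [("fl",(78,115),(85,110)),("nl",(80,192),(100,192)),("fr",(228,97),(232,97)),("screw",(208,205),(185,205)),("platecorner",(78,50),(108,50)),("plate2",(98,350),(158,350))]:
    a=np.array(a)/3+o1;b=np.array(b)/3+o2
    ds=[]
    for z in np.arange(0,90,1):
        ds.append((np.linalg.norm(p2w(a,z,A)-p2w(b,z,B)),z))
    e,z=min(ds); w=(p2w(a,z,A)[0]+p2w(b,z,B)[0])/2-[q[0],q[1],0]
    print(n,z,round(e,1),round(c*w[0]+s*w[1],1),round(-s*w[0]+c*w[1],1))
E
python3 a.py
```

```text
fl 30 0.9 25.9 142.9
nl 27 0.3 4.9 143.7
fr 32 0.3 25.9 102.3
screw 58 0.2 -0.2 113.7
platecorner 7 0.5 43.7 140.0
plate2 7 0.1 -44.2 140.3
```

```bash
cat >> h.py <<'E'
Q=np.load("cradle.npy"); CY=float(np.degrees(Q[2]))
def cr(x,y,z=None):
    c,s=np.cos(Q[2]),np.sin(Q[2]); w=[Q[0]+c*x-s*y,Q[1]+s*x+c*y]
    return w if z is None else w+[z]
E
cat > a.py <<'E'
from h import *
def st(m): o=get_obs(); print(m,o["tcp_pos"].round(1),o["wrist_force"].round(1),round(o["grip_width"],1),round(o["grip_force"],1),round(o["t"],1))
grip(40,60)
goto(cr(0,114,110),down(90+CY)); move_l(cr(0,114,60),speed=100); move_l(cr(0,114,36),speed=40); st("at")
grip(5,60); st("grip")
move_l(cr(0,114,52),speed=30); st("lift")
for i in range(6):
    j=np.array(get_obs()["joint_pos"]); 
    if i==0: j0=j.copy()
    j=j0.copy(); j[5]+=13*(i+1); move_j(j.tolist()); st(i)
print(get_obs()["ee_rot"])
E
python3 a.py
```

```text
at [ 524.3 -152.4   35.9] [ 0.3 -0.6 -0.3] 40.1 0.0 18.1
grip [ 525.1 -152.4   36.6] [1.7 1.  1.2] 18.3 58.6 18.5
lift [ 524.9 -152.7   51.9] [ 5.4 -0.5 -6.9] 18.2 58.8 19.2
0 [ 524.8 -152.7   51.5] [ 5.7 -1.  -6.6] 17.9 58.8 19.5
1 [ 524.7 -152.7   51.7] [ 3.9 -1.3 -7. ] 18.3 58.8 19.8
2 [ 524.6 -152.6   51.7] [ 4.8 -0.7 -7.2] 17.6 58.8 20.2
3 [ 524.5 -152.5   51.7] [ 3.5 -0.6 -6.8] 17.6 58.8 20.5
4 [ 524.5 -152.5   51.7] [ 3.1  0.5 -7.7] 18.1 58.8 20.8
5 [ 524.4 -152.4   51.6] [ 2.2  0.4 -7.5] 17.9 58.8 21.2
[ 1.79988076e+02 -3.86179741e-02  1.78111691e+01]
```

```bash
cat > a.py <<'E'
from h import *
def st(m): o=get_obs(); print(m,o["tcp_pos"].round(1),o["wrist_force"].round(1),round(o["grip_width"],1),round(o["grip_force"],1),round(o["t"],1))
p=get_obs()["tcp_pos"]
move_l([p[0],p[1],48],speed=30); st("low"); grip(40); move_l([p[0],p[1],150])
Y=CY+180-360 if False else CY+180
grip(45,40); goto(cr(2.5,0,150),down(Y)); wait(.1)
C=shot("w4"); np.savez("C4.npz",R=C[1],p=C[2])
print([(round(d["score"],2),np.round(d["extent"]).tolist()) for d in spot_in("spent_1","wrist")], w2p([cr(2.5,0,32)],C))
print(get_obs()["joint_pos"])
E
python3 a.py
```

```text
low [ 524.5 -152.4   49.2] [-2.6  1.1  4.2] 17.7 60.2 21.4
[(0.74, [320.0, 227.0, 36.0, 127.0])] [[317.88810781 229.57183724]]
[-3.29872972e+01  1.39958126e+01  9.97678229e+01  2.21637748e-03
  6.62402263e+01 -1.28481058e+02]
```

View pics/w4.png

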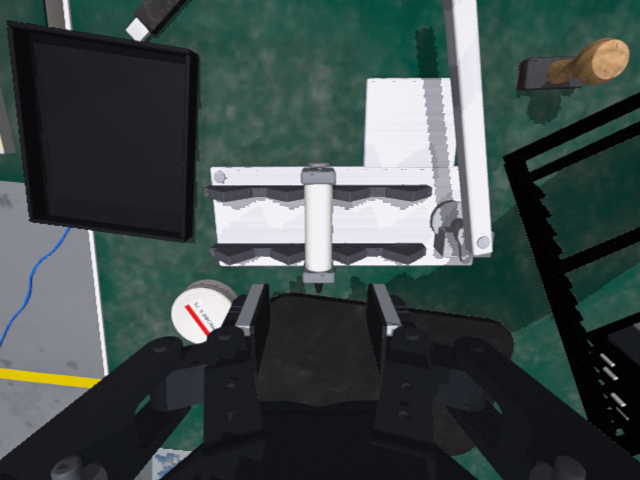

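```bash
cat >> h.py <<'E'
def st(m): o=get_obs(); print(m,o["tcp_pos"].round(1),o["wrist_force"].round(1),round(o["grip_width"],1),round(o["grip_force"],1),round(o["t"],1))
E
cat > a.py <<'E'
from h import *
Y=CY+180
move_l(cr(2.5,0,60)); move_l(cr(2.5,0,21),speed=60); grip(12,40); st("g")
move_l(cr(2.5,0,120)); st("up")
move_l([486,-436,110],down(178)); move_l([486,-436,30]); move_l([486,-436,7.5],speed=30); st("tray")
grip(45); move_l([486,-436,130])
# on to the fresh ones
goto([390,20,220],down(90)); goto([400,180,220],down(90)); wait(.2)
C=shot("w5"); np.savez("C5.npz",R=C[1],p=C[2])
for n in ("fresh_1",):
  for d in regions_of(n,"wrist"):
    print(round(d["score"],2),np.round(d["extent"]).tolist(), p2w(d["extent"][:2],13,C)[0].round())
st("x")
E
python3 a.py
```

```text
g [ 538.1 -265.5   21.7] [-0.5  1.2  2.1] 20.2 39.2 27.6
up [ 536.8 -265.2  118.9] [-0.3  0.8 -0.8] 19.9 39.1 28.4
tray [ 486.1 -436.1    7.5] [-0.3  0.5 -0.8] 20.4 39.2 31.3
0.84 [331.0, 40.0, 147.0, 58.0] [412. 333.  13.]
0.56 [366.0, 191.0, 122.0, 31.0] [450. 193.  13.]
x [400.3 178.9 220.1] [-0.5  0.9  0.3] 45.2 0.0 35.5
```

View pics/w5.png

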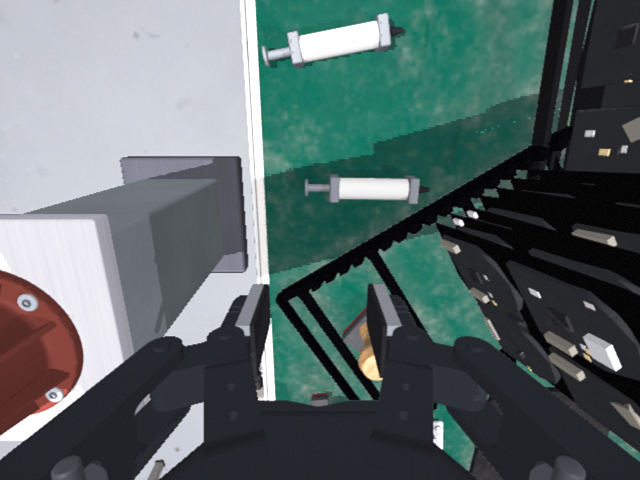

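```bash
cat >> h.py <<'E'
def find(near,tol=90,dbg=False):
    C=cam("wrist"); im=get_image("wrist").astype(int); best=None
    for d in regions_of("fresh_1","wrist"):
        if d["score"]<.3: continue
        m=np.array(d["region"])&(im.min(2)>125)
        v,u=np.nonzero(m)
        if len(u)<100: continue
        W=p2w(np.c_[u,v],16,C)[:,:2]; c=np.median(W,0)
        W=W[np.linalg.norm(W-c,axis=1)<45]
        e,V=np.linalg.eigh(np.cov(W.T)); a=V[:,1]*np.sign(V[0,1]); t=(W-W.mean(0))@V
        L=np.percentile(t[:,1],[1,99]); c=W.mean(0)+V[:,1]*L.mean(); s=np.percentile(t[:,0],[1,99]); c=c+V[:,0]*s.mean()
        yaw=np.degrees(np.arctan2(a[1],a[0]))
        print("cand",round(d["score"],2),c.round(1),round(yaw,1),"len",round(np.ptp(L)),"wid",round(np.ptp(s)))
        if np.linalg.norm(c-near)<tol and (best is None): best=(c,yaw)
    return best
def fetch(near,lane_y):
    c,yaw=find(near)
    c,y=c,yaw+180; grip(50,40)
    goto([c[0]-5,c[1],150],down(y)); wait(.2)
    b=find(c,40)
    if b is not None: c,yaw=b; y=yaw+180; move_l([c[0],c[1],60],down(y))
    move_l([c[0],c[1],2.5],down(y),speed=80); grip(12,40); st("g")
    if get_obs()["grip_width"]<16: print("EMPTY"); return
    move_l([c[0],c[1],150]); st("up")
    Y=down(CY+180)
    move_l([400,150,150],speed=250); move_l([410,-150,150],speed=250); move_l(cr(0,lane_y,120),Y,speed=250)
    move_l(cr(0,lane_y,60)); move_l(cr(0,lane_y,22),speed=50); st("lane")
    grip(34); move_l(cr(0,lane_y,150))
E
cat > a.py <<'E'
from h import *
d=np.load("C5.npz"); C=(get_calibration("wrist"),d["R"],d["p"])
for a,b in [((334.5,188),(413,190)),((295,49),(384,33))]:
    W=p2w([a,b],18,C); D=W[1]-W[0]; print(W.mean(0),np.degrees(np.arctan2(D[1],D[0])),np.linalg.norm(D))
print(find((449,195))); print(get_obs()["t"])
E
python3 a.py
```

```text
[456.54097998 195.74844463  18.        ] -1.6013046248966447 80.72318472280267
[418.83496729 330.78218134  18.        ] 8.962941717425432 81.51634288339856
cand 0.74 [455.1 195.2] -1.0 len 85 wid 23
cand 0.66 [415.7 331.8] 9.3 len 86 wid 24
(array([455.10856076, 195.22595189]), np.float64(-0.9654170579880493))
35.625
```

```bash
cat > a.py <<'E'
from h import *
fetch((455,195),-48); wait(.2)
C=shot("w6"); np.savez("C6.npz",R=C[1],p=C[2]); print(w2p([cr(0,-48,32)],C)); st("x")
E
python3 a.py
```

```text
cand 0.88 [454.6 195.2] -0.5 len 84 wid 23
cand 0.8 [415.4 331.6] 8.9 len 86 wid 24
cand 0.9 [411.5 330.9] 7.6 len 86 wid 27
cand 0.75 [453.1 195.6] -1.1 len 80 wid 21
g [453.9 195.8   3.3] [0.  0.3 3.4] 20.7 39.3 39.6
up [452.  195.3 148.7] [ 0.2  0.1 -0.6] 20.6 39.1 40.8
lane [ 539.1 -313.6   22.1] [-4.   0.7  3.6] 20.5 39.6 45.0
[[316.93834825 231.24010782]]
x [ 539.2 -313.2  148.7] [-0.1 -0.2  0.2] 33.8 0.0 46.5
```

View pics/w6.png

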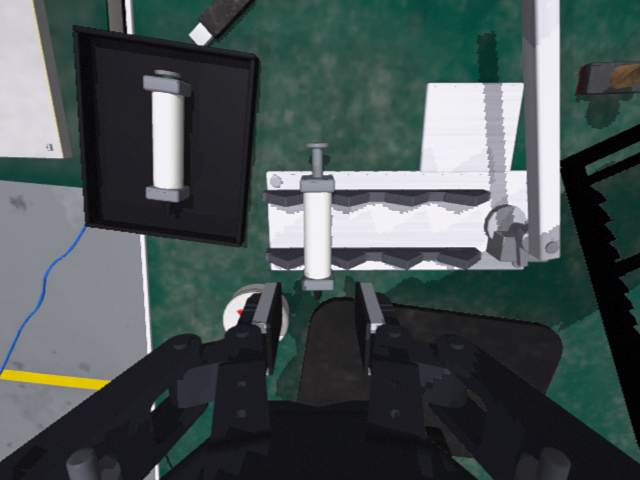

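```bash
cat > chk.py <<'E'
from h import *
import sys
def loc(w): c,s=np.cos(Q[2]),np.sin(Q[2]); d=np.array(w[:2])-Q[:2]; return (c*d[0]+s*d[1],-s*d[0]+c*d[1])
for f,pts in [("C4.npz",[(319,173),(318,276)]),("C6.npz",[(317.5,184),(318,283)])]:
    d=np.load(f); C=(get_calibration("wrist"),d["R"],d["p"])
    print(f,[np.round(loc(p2w(p,45,C)[0]),1) for p in pts],[np.round(loc(p2w(p,32,C)[0]),1) for p in pts])
E
python3 chk.py
cat > a.py <<'E'
from h import *
goto([420,-60,200],down(CY+180)); goto([380,230,220],down(90)); wait(.2)
b=find((415,331)); print(b); np.save("b.npy",[*b[0],b[1]])
if abs(b[0]-[415.5,331.5]).max()<60: fetch(b[0],0)
wait(.2)
C=shot("w7"); np.savez("C7.npz",R=C[1],p=C[2]); st("x")
E
python3 a.py
```

```text
C4.npz [array([-44.3,   0.8]), array([37.4,  0.1])] [array([-42.7,   0.9]), array([43.3,  0.1])]
C6.npz [array([-39.9, -47.5]), array([ 39.3, -47.2])] [array([-37.9, -47.5]), array([ 45.5, -47.1])]
cand 0.68 [415.5 331.1] 9.7 len 86 wid 23
(array([415.54774744, 331.11833498]), np.float64(9.716722116303952))
cand 0.89 [415.9 331.2] 9.6 len 86 wid 23
cand 0.93 [410.9 329.9] 9.6 len 86 wid 22
g [411.6 330.4   3.4] [-0.  -0.3  3.1] 20.3 39.3 54.0
up [410.  329.4 148.7] [ 0.4  0.4 -0.4] 20.2 39.2 55.2
lane [ 533.9 -265.7   22. ] [-5.5  0.4  7. ] 20.6 40.1 59.7
x [ 534.6 -265.5  148.7] [-0.2  0.5  0.6] 33.9 0.0 61.2
```

View pics/w7.png

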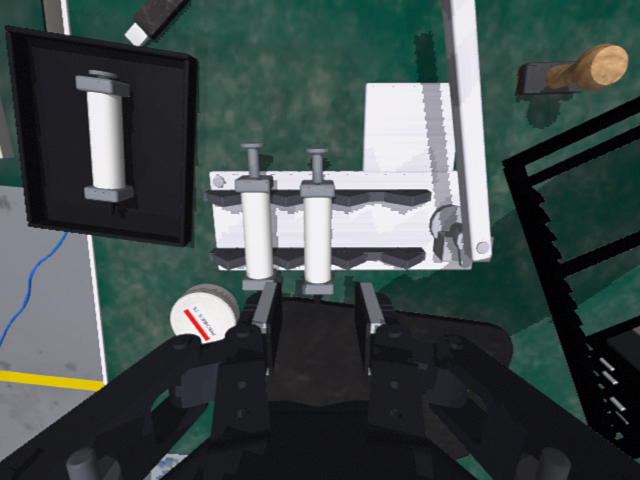

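```bash
cat > a.py <<'E'
from h import *
im=get_image("top")[:,:,::-1]
for n in ("fresh_1","spent_1"): print(n,[(round(d["score"],2),np.round(d["extent"]).tolist()) for d in spot_in(n,"top")])
z=cv2.resize(cv2.imread("pics/w7.png")[130:310,200:360],None,fx=2.5,fy=2.5,interpolation=cv2.INTER_CUBIC)
t=cv2.resize(im[120:345,0:400],(400,225)); t=np.vstack([t,np.zeros((z.shape[0]-225,400,3),np.uint8)])
cv2.imwrite("pics/c8.png",np.hstack([z,t]))
E
python3 a.py
```

```text
fresh_1 [(0.69, [420.0, 229.0, 18.0, 40.0]), (0.6, [439.0, 247.0, 8.0, 16.0])]
spent_1 [(0.72, [482.0, 252.0, 11.0, 37.0])]
```

View pics/c8.png

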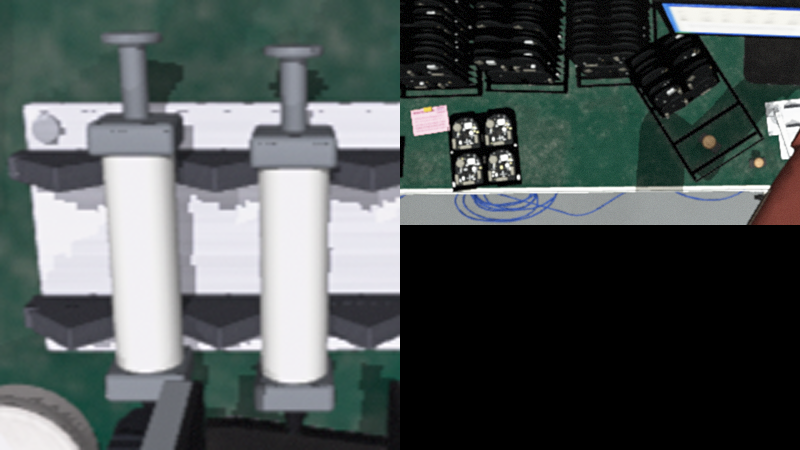

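```bash
cat >> chk.py <<'E'
d=np.load("C7.npz"); C=(get_calibration("wrist"),d["R"],d["p"])
for n,u,v,z in [("l2 near in",317,198,45),("l3 near in",254.5,191.6,45),("l2 far in",318,283,44),("l3 far in",258,279.5,44),("l2 near out",317.5,181,45),("l3 near out",255,178,45),("comb near edge l",335,190,40),("far comb near edge",340,249,40),("l2 disc",317,149.5,42),("l3 disc",252,145,42)]:
    print(n,np.round(loc(p2w((u,v),z,C)[0]),1))
E
python3 chk.py
```

```text
C4.npz [array([-44.3,   0.8]), array([37.4,  0.1])] [array([-42.7,   0.9]), array([43.3,  0.1])]
C6.npz [array([-39.9, -47.5]), array([ 39.3, -47.2])] [array([-37.9, -47.5]), array([ 45.5, -47.1])]
l2 near in [-29.6   0. ]
l3 near in [-34.4 -45.9]
l2 far in [39.8  0.8]
l3 far in [ 36.7 -47.3]
l2 near out [-42.2   0.4]
l3 near out [-44.3 -45. ]
comb near edge l [-34.7  13.5]
far comb near edge [12.2 18.2]
l2 disc [-64.3   0. ]
l3 disc [-67.4 -46.4]
```

Lane 2's cartridge sits about 5 mm too far forward, with its cap at the comb. I'll shift it back, then return the bar.

```bash
cat > a.py <<'E'
from h import *
move_l(cr(0,0,60),down(CY+180)); move_l(cr(0,0,22),speed=60); grip(12,40); st("g")
move_l(cr(0,0,42)); move_l(cr(-4.5,0,42),speed=50); move_l(cr(-4.5,0,22),speed=40); st("re"); grip(34); st("rel"); move_l(cr(-4.5,0,150)); wait(.3)
C=shot("w9"); np.savez("C9.npz",R=C[1],p=C[2])
z=cv2.imread("pics/w9.png")[130:330,200:500]; cv2.imwrite("pics/c9.png",cv2.resize(z,None,fx=2.5,fy=2.5,interpolation=cv2.INTER_CUBIC))
E
python3 a.py
```

```text
g [ 535.6 -265.8   22.6] [-0.7  1.1  2.6] 20.2 39.5 63.2
re [ 530.4 -266.3   22.5] [-3.2  0.7  6.4] 20.5 40.1 64.4
rel [ 530.5 -266.1   21.5] [ 0.7 -0.7 -0.6] 34.0 0.0 64.6
```

View pics/c9.png

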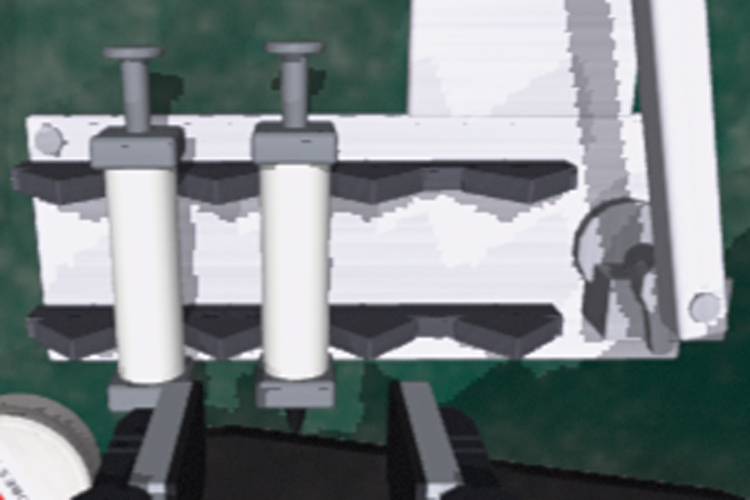

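Both cartridges lie level in lanes 2 and 3, with caps clear of the combs. Next I'll return the bar.

```bash
cat > a.py <<'E'
from h import *
grip(40,60)
goto(cr(0,114,130),down(17.8)); move_l(cr(0,114,70),speed=100); move_l(cr(0,114,48),speed=40); st("at")
grip(5,60); st("grip"); move_l(cr(0,114,52.5),speed=30); st("lift")
j0=np.array(get_obs()["joint_pos"])
for i in range(6):
    j=j0.copy(); j[5]-=(CY+90-17.8)*(i+1)/6; move_j(j.tolist())
    st(i)
print(get_obs()["ee_rot"])
move_l(cr(0,114,38),speed=25); st("down"); grip(40); wait(.3); st("rel")
move_l(cr(0,114,150)); goto([450,-180,230],down(0)); wait(.3)
C=shot("w10"); np.savez("C10.npz",R=C[1],p=C[2]); st("end")
E
python3 a.py
```

```text
at [ 524.2 -152.4   47.8] [-0.1  0.  -0.4] 40.1 0.0 70.3
grip [ 524.5 -152.4   48.6] [-1.8  0.3  3.7] 17.9 58.6 70.6
lift [ 524.4 -152.4   51.9] [ 3.4 -0.4 -7.6] 18.2 58.8 70.9
0 [ 524.5 -152.4   51.4] [ 2.8 -1.7 -7.6] 18.4 58.8 71.3
1 [ 524.6 -152.5   51.8] [ 3.7 -0.7 -6.8] 18.0 58.8 71.6
2 [ 524.6 -152.6   51.9] [ 2.3 -1.3 -6.6] 18.0 58.8 71.9
3 [ 524.8 -152.6   52. ] [ 4.2 -1.5 -7.1] 18.4 58.8 72.3
4 [ 524.8 -152.6   52.1] [ 4.2 -1.5 -7.4] 17.9 58.9 72.6
5 [ 524.9 -152.6   52.1] [ 4.2 -3.  -8.3] 17.9 58.8 72.9
[1.79884516e+02 5.15075579e-02 9.51928968e+01]
down [ 525.  -152.6   38.1] [ 5.8 -2.6 -5.4] 18.1 59.0 73.6
rel [ 524.2 -152.3   38. ] [0.1 0.1 0.8] 40.0 0.0 74.3
end [ 450.  -179.9  229.9] [-0.7 -0.  -0.5] 40.1 0.0 76.9
```

View pics/w10.png

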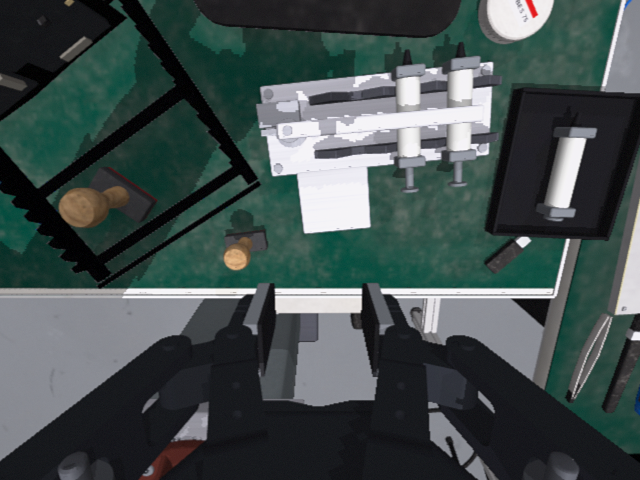

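The bar lies across both barrels, the stamp stands at (237,255), and the spent cartridge is in the tray at (567,172). I'll check the bar height by pixel prediction, then hand in.

```bash
python3 - <<'E'
from h import *
d=np.load("C10.npz"); C=(get_calibration("wrist"),d["R"],d["p"])
print(w2p([cr(0,114,59),cr(0,114,71),cr(0,-60,59),cr(0,-60,71)],C).round(1))
print(sign_off())
E
```

```text
[[286.8 130. ]
 [285.6 130. ]
 [484.8 110.1]
 [491.5 109.3]]
the job is handed in; nothing more can be done
None
```

The job is handed in with no verdict returned: the last pictures show the stamp upright clear of the bar's sweep, the one spent cartridge in the tray, both fresh ones in the middle and right lanes with nozzles away, and the bar back across and down over them.

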